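# Check the angle gauge on the lifting stud

## Task

Wind the red-knobbed crank of the small lifting stand counter-clockwise (seen from above) through its full turn until it stops, so that the uneven brass-ribbed stud rises out of its guard. Then take the angle gauge by its blue handle, set its foot gently on the stud and rock it sideways until its swinging black pointer settles on the red mark of the dial, and finish holding it there: still gripped, foot still on the stud. Leave the other glassware and tools where they are.

Things in the scene. Friction and masses are not known exactly. Their poses are not given: they have to be found in the camera images.
- stand: fixed lifting stand: grey base plate 110 x 260 x 14 mm (x, y, z), turned up to 0.3 rad about z. Origin: centre of its underside. At y = -75 mm in its frame is a square aluminium guard 70 x 70 mm, open at the top, 62 mm high, with the stud inside; at y = +75 mm is the crank.
- crank (a joint): angle (rad) of the crank: black disc 104 mm across, 36 to 44 mm above the table, on a vertical axis. Starts at 0 to 0.3, grows counter-clockwise seen from above, end stop at 6.7 (a little over a full turn). Takes about 3.5 N at the knob and stays where it is left. Each rad lifts the stud 4.5 mm (30 mm in all).
- crank_axis (a point): point on the crank's turning axis, at the height of the knob's top (87 mm above the table); does not move as the crank turns
- knob_top (a point): centre of the top of the crank's red upright knob: a round sleeve 22 mm in diameter and 42 mm tall that spins freely on its pin, 42 mm from the crank's axis; its top is 87 mm above the table
- stud: steel stud head 52 x 52 mm, rising straight out of the guard. Two round brass ribs (16 mm diameter, 52 mm long) lie on it along its x: the high one at y = +16 mm, the low one at y = -16 mm with its crest 7 mm lower. Origin: on its centre line, level with the high crest: 58 mm above the table when lowered, 88 mm wound up. Axes parallel to the stand's.
- stud_crest (a point): middle of the crest (topmost line) of the stud's high brass rib
- gauge: loose angle gauge, 0.26 to 0.44 kg, standing on the mat, turned up to 0.4 rad. Aluminium foot 50 x 130 x 12 mm (x, y, z); origin: centre of its underside. Upright white dial, 120 mm across, blue rim, facing +x (away from the robot), centre 76 mm up. On top a blue handle 24 x 30 mm (x, y), centred at x = -3 mm, z 134 to 178 mm: grip it from above, closing along y.
- pointer (a joint): angle (rad) of the black pointer on the dial: a weighted pendulum pivoted at the dial's centre about the gauge's x, always hanging plumb (settles in about 1 s). 0 = straight at the foot, positive = towards the gauge's +y. If the gauge is rocked by a about its own x (right-handed: +y side goes up), it reads -a.
- mark (a joint): angle (rad) of the red mark on the dial, same zero and sign as the pointer; 0.14 to 0.42, different each time, stays fixed in the gauge. The pointer is on the mark when both angles are equal: that is, the gauge is rocked with its +y side down by this angle.
- pointer_tip (a point): tip of the pointer, 50 mm from the dial's centre
- mark_tip (a point): middle of the inner edge of the red mark (8 mm wide, 12 mm long), 50 mm from the dial's centre
- beaker: bystander: glass beaker, 80 mm diameter, 100 mm tall; origin at the centre of its underside
- conical_flask: bystander: amber glass conical flask, 82 mm diameter, 118 mm tall; origin at the centre of its underside
- wash_bottle: bystander: white bottle with blue cap, 64 mm diameter, 150 mm tall; origin at the centre of its underside
- stopper: bystander: white stopper, 34 mm diameter, 34 mm tall; origin at the centre of its underside
- boss_clamp: bystander: small steel clamp, 82 x 35 x 26 mm; origin at the underside of its block
- glass_basket: bystander: white open basket 110 x 150 x 70 mm; origin at the centre of its underside
Mind the look-alikes: they are no part of the job. Leave any pink look-alike of the gauge alone.

How it is judged:
By the outcome, as a careful person would: the job done as asked, in the order asked, and still so for the second after the job is handed in, while the arm keeps its last pose, push and grip.
It also fails if it takes over 61 s, if anything falls off the work surface, if the arm or the gripper's body presses on something with over 40 N, if the wrist force passes 120 N, or if a joint passes its speed limit or range.

## Robot

A 7-joint arm with a two-finger parallel gripper is mounted at the origin on the work surface. World frame = base frame: x ahead of the robot, y to its left, z up, the work surface at z = 0. Lengths are in m, angles in rad, forces in N, time in s.
With the tool pointing down it reaches from about 0.4 to 0.875 m from the base axis. Payload 6.5 kg.
Tool frame: the origin (TCP) lies on the centre line of the jaws, within the pads' length; the fingertips stand 25 mm ahead of it and the grasp point (between the pads) lies 6 mm ahead of it; z points along the fingers, y is the line along which they close (so a half turn about z gives the same grasp; the last joint's range is limited). The gripper opens to 88 mm and grips with 3 to 60 N. Pads are 18 mm wide; open, the fingers measure 123 mm over their backs; the gripper's body (75 mm by 187 mm) begins 45 mm behind the grasp point.
Start: joints at [1.157, 0.536, -0.004, 1.538, 0.003, 1.067, -0.071], TCP at [0.222, -0.611, 0.264] pointing down, gripper open.
Joint ranges: [-2.7, 2.7], [-0.37, 2.16], [-1.27, 1.26], [0.24, 2.4], [-1.31, 4.45], [0.19, 1.91], [-2.76, 2.76]. Speed limits (rad/s): [2.39, 2.39, 3.14, 3.14, 3.14, 3.14, 3.14].

## Interface

Orientations are given as a rotation vector (axis times angle).
In Python, from rig import env, viewer, workorder gives the robot as it stands.
- The arm moves only by the tool carry_out, never from a script. Its arguments are lists of equal length, an entry for each row: "twist": the turn, a rotation vector about the tool's x, y, z in degrees, a list of three; "xyz": the shift along the tool's x, y, z in m, a list of three; "gripper": the opening, from 0 (shut) to 1 (fully open). In form: {"twist": [[rx, ry, rz], ...], "xyz": [[tx, ty, tz], ...], "gripper": [gripper, ...]}. A call has exactly 10 rows; each row shifts and turns the commanded pose from where the row before left it, along the tool's axes as they then stand; what a row does not reach is not made up. A row lasts 1/12 s, in which the tool goes at most 41.7 mm and 7.16 degrees, less where a joint would pass 70% of its speed; a pose out of reach is approached as far as the arm can. A call is refused whole if a number of a shift passes 0.0417 or a number of a turn 7.16, either way. A call with a gripper value outside its range is refused whole. The fingers move at their own pace and stop on an object; the grip force is fixed at half the most. Time passes only in rows, so rows that do not move let the fingers close, or fill a call up. It gives the time, the measured TCP pose, the force, the opening and the grip force at its end, in the units of the state.
- env.get_state(): the state, without advancing time (a new reading comes with each control period).
- viewer.camera(name): name is "scene" or "top"; returns (picture, depth): 480x640x3 uint8, blue, green, red; 480x640 float32, m along the optical axis (not along the pixel's ray), 0 where there is no reading.
- viewer.camera_info(name): a dict with "fx", "fy", "cx", "cy" (pixels), "extrinsics" (4x4, takes a point from camera to world coordinates). Camera axes: x right, y up, looking along -z (the intrinsics and any distortion apply to the point x, -y, -z); pixel columns grow to the right and rows downward; lengths in m; the calibration is good to about 2 mm. A picture is of the moment at which its call begins. camera_info takes no time and is no camera call.
- workorder.hand_in(): hands the job in; it is judged then, once.
The state is a dict: "t": time; "q": joint angles; "qd": joint speeds; "joint_torque": joint torques, N m; "position": TCP position; "orientation": TCP orientation; "contact_force": force on the tool from outside, world axes, zero at the start; "wrist_torque": the same for the moment, N m; "finger_gap": opening from 0.0 (shut) to 1.0 (fully open); "finger_force": force on a finger pad.
Only numpy, scipy, OpenCV 4.12 (cv2) and the standard library are available. Lean on these libraries where they do the work, as an engineer would, in place of code of your own. Each camera call takes 0.05 s, during which the arm holds its last target. There are 200 camera calls.

## Working session

There is one attempt and no reset: what is moved stays moved. The work goes in short steps, Python scripts to look and compute and a tool call to move; the robot and the scene stay as the last step left them, time stands still between calls to the robot, and variables do not carry over. Pictures are saved under pics/ and viewed, at most 10 in all, crops included, and the job is handed in when it is done.

Besides the shell and the picture viewer there is one more tool, called after ">>>" by a JSON object that holds its "method" and its "body", one argument or row to a line. carry_out: Moves the arm, as the interface text tells. Its arguments: {"type":"object","properties":{"twist":{"type":"array"},"xyz":{"type":"array"},"gripper":{"type":"array"}},"required":["twist","xyz","gripper"]}

```bash
ls; mkdir -p pics; cat > h.py <<'E'
import numpy as np, cv2
from rig import env, viewer, workorder
from scipy.spatial.transform import Rotation as R
def pts(name, uv, z):
    """cast pixels onto plane z"""
    c=viewer.camera_info(name); E=np.array(c["extrinsics"]); uv=np.atleast_2d(uv).astype(float)
    d=np.c_[(uv[:,0]-c["cx"])/c["fx"],-(uv[:,1]-c["cy"])/c["fy"],-np.ones(len(uv))]@E[:3,:3].T
    o=E[:3,3]; return o+d*((z-o[2])/d[:,2])[:,None]
def cloud(name, D):
    c=viewer.camera_info(name); E=np.array(c["extrinsics"]); v,u=np.mgrid[:480,:640]
    P=np.stack([(u-c["cx"])/c["fx"]*D,-(v-c["cy"])/c["fy"]*D,-D],-1)
    return P@E[:3,:3].T+E[:3,3]
E
python3 - <<'E'
from h import *
ims=[]
for n in("scene","top"):
    p,d=viewer.camera(n); cv2.imwrite(f"pics/{n}0.png",p); np.save(f"{n}0.npy",d); c=viewer.camera_info(n); print(n,{k:(np.round(v,3).tolist()) for k,v in c.items() if k!='name'})
s=env.get_state(); print(s)
E
```

```text
pics
scene {'fx': 485.306, 'fy': 485.306, 'cx': 321.726, 'cy': 235.006, 'extrinsics': [[0.259, -0.587, 0.767, 1.399], [0.966, 0.147, -0.214, -0.226], [0.013, 0.796, 0.605, 0.752], [0.0, 0.0, 0.0, 1.0]]}
top {'fx': 441.292, 'fy': 441.292, 'cx': 310.377, 'cy': 236.706, 'extrinsics': [[-0.017, 0.998, -0.068, 0.492], [-1.0, -0.018, -0.006, 0.005], [-0.007, 0.068, 0.998, 1.031], [0.0, 0.0, 0.0, 1.0]]}
{'t': 0.1, 'q': array([ 1.15679429,  0.53712965, -0.00441621,  1.53873255,  0.00257628,
        1.06731763, -0.07120695]), 'qd': array([-0.00124168, -0.00190833,  0.0007727 , -0.00188948, -0.00100216,
        0.00079361, -0.0009676 ]), 'joint_torque': array([ 3.91990179e-03, -5.72078848e+01,  9.94610600e-01, -2.52235025e+01,
       -5.61589643e-02,  1.34777423e-02,  6.23303436e-05]), 'position': array([ 0.22135257, -0.6106102 ,  0.26291773]), 'orientation': array([-3.09268737e+00, -5.43363518e-01,  5.94911342e-04]), 'contact_force': array([-0.50413281,  0.27894846,  0.28238558]), 'wrist_torque': array([0.00289081, 0.00920455, 0.00100797]), 'finger_force': 0.0, 'finger_gap': 0.9992305126564701}
```

View pics/scene0.png

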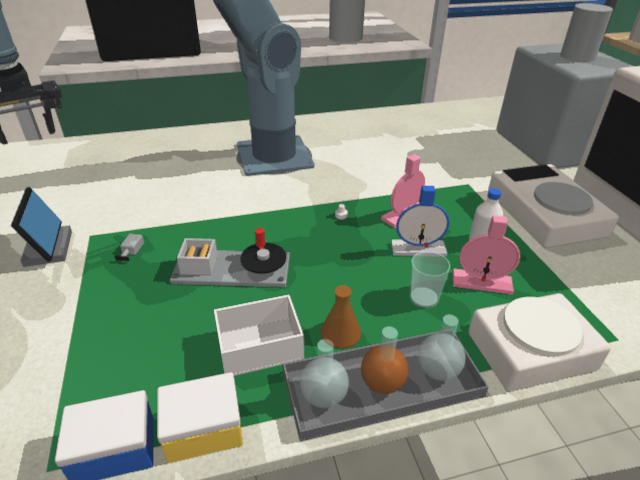

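View pics/top0.png

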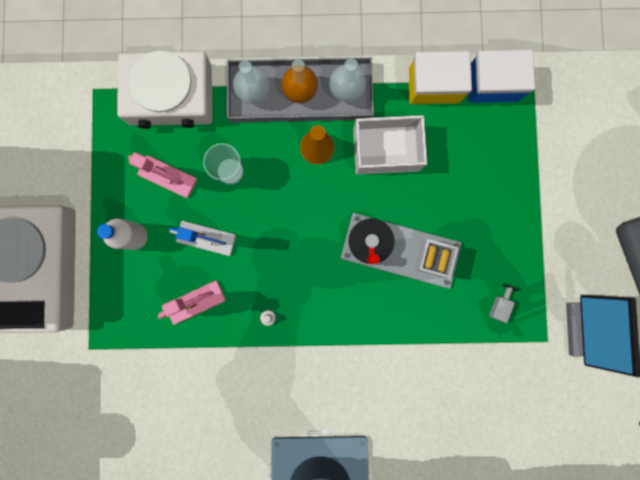

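The scene view shows the stand at about (230,265) with its red knob at (260,238), and the blue gauge at (422,225). In the top view the crank is at about (372,241), the ribs at (437,257) and the gauge handle at (182,233).

```bash
cat > m.py <<'E'
from h import *
def reds(p): h=cv2.cvtColor(p,cv2.COLOR_BGR2HSV); return ((h[...,0]<6)|(h[...,0]>174))&(h[...,1]>190)&(h[...,2]>90)
def blues(p): h=cv2.cvtColor(p,cv2.COLOR_BGR2HSV); return (abs(h[...,0].astype(int)-111)<9)&(h[...,1]>150)&(h[...,2]>60)
E
python3 - <<'E'
from m import *
roi={"scene":{"knob":(225,220,290,275),"blue":(390,180,455,255),"gauge":(390,180,455,260)},"top":{"knob":(345,215,400,270),"blue":(165,220,240,260)}}
for n in("scene","top"):
    p=cv2.imread(f"pics/{n}0.png"); C=cloud(n,np.load(f"{n}0.npy"))
    hsv=cv2.cvtColor(p,cv2.COLOR_BGR2HSV)
    def sel(m,b):
        k=np.zeros(m.shape,bool); k[b[1]:b[3],b[0]:b[2]]=1; return m&k
    k=sel(reds(p),roi[n]["knob"]); P=C[k]; zt=np.percentile(P[:,2],98); T=P[P[:,2]>zt-.006]; print(n,"knob",len(P),"ztop",zt,T.mean(0),"mid",np.median(P,0))
    b=sel(blues(p),roi[n]["blue"]); P=C[b]; T=P[P[:,2]>.13]; print("handle",len(T),T.mean(0),T.min(0),T.max(0)); 
    U=P[P[:,2]>np.percentile(P[:,2],98)-.006]; print(" top",len(U),U.mean(0),U.min(0),U.max(0))
    # gauge plane direction via rim/foot
    L=P[P[:,2]<.13]; 
    if len(L)>10: q=np.polyfit(L[:,1],L[:,0],1); print(" rim slope yaw=",-np.arctan(q[0]),L.mean(0))
# top: stand
p=cv2.imread("pics/top0.png");C=cloud("top",np.load("top0.npy")); hsv=cv2.cvtColor(p,cv2.COLOR_BGR2HSV)
box=np.zeros((480,640),bool); box[205:295,335:470]=1
m=box&~((abs(hsv[...,0].astype(int)-70)<14)&(hsv[...,1]>120))
m=cv2.morphologyEx(m.astype(np.uint8),cv2.MORPH_OPEN,np.ones((3,3)))
c=max(cv2.findContours(m,0,2)[0],key=cv2.contourArea); 
P=C[(m>0)&(abs(C[...,2]-.014)<.006)]
r=cv2.minAreaRect(P[:,:2].astype(np.float32)); print("plate",r,len(P))
P=C[box&(abs(C[...,2]-.040)<.006)&(hsv[...,2]<60)]; print("disc",cv2.minEnclosingCircle(P[:,:2].astype(np.float32)),len(P))
P=C[box&(C[...,2]>.056)&(C[...,1]<-.2)]; print("guard",cv2.minAreaRect(P[:,:2].astype(np.float32)),P.mean(0))
g=box&(hsv[...,0]>10)&(hsv[...,0]<30)&(hsv[...,1]>120); n,l,s,ce=cv2.connectedComponentsWithStats(g.astype(np.uint8))
for i in range(1,n):
    if s[i,4]>20: P=C[l==i]; print("rib",s[i],P.mean(0),np.percentile(P[:,2],95),cv2.minAreaRect(P[:,:2].astype(np.float32)))
# foot
box=np.zeros((480,640),bool); box[215:262,160:245]=1
P=C[box&(abs(C[...,2]-.012)<.005)&(hsv[...,1]<60)&(hsv[...,2]>110)]; print("foot",len(P),cv2.minAreaRect(P[:,:2].astype(np.float32)))
E
```

```text
scene knob 29 ztop 0.08934400104268175 [ 0.50649846 -0.12418923  0.08756199] mid [ 0.5074786  -0.12374353  0.08732397]
handle 273 [0.58114717 0.24422503 0.17047152] [ 0.54948916 -0.22631264  0.13019008] [1.39924918 0.28333559 0.75203374]
 top 90 [0.60191472 0.23109192 0.20313281] [ 0.54948916 -0.22631264  0.17371623] [1.39924918 0.26951085 0.75203374]
 rim slope yaw= 0.18953406910016943 [0.55787774 0.26556267 0.06820728]
top knob 134 ztop 0.08920157147707514 [ 0.50803096 -0.12412245  0.08666094] mid [ 0.51126456 -0.12350382  0.08439007]
handle 210 [0.55907942 0.2486506  0.18394035] [0.49239773 0.00525263 0.13005895] [0.5746928  0.28552897 1.03095199]
 top 151 [0.55925826 0.25056676 0.19453712] [0.49239773 0.00525263 0.1751033 ] [0.57454269 0.27181122 1.03095199]
 rim slope yaw= -0.2528644168205833 [0.56204202 0.24953115 0.1142752 ]
plate ((0.5282581448554993, -0.19709789752960205), (0.26056283712387085, 0.11032218486070633), 73.5868148803711) 2510
disc ((0.5483090281486511, -0.12471058964729309), 0.05021015182137489) 1085
guard ((0.506942868232727, -0.2687021493911743), (0.0715370699763298, 0.07007529586553574), 73.7147216796875) [ 0.50841918 -0.26452652  0.0604801 ]
rib [425 245  11  23 164] [ 0.51083914 -0.2502324   0.06280449] 0.06107431748704178 ((0.4916873574256897, -0.13291743397712708), (0.04673624411225319, 0.2723628878593445), 9.442298889160156)
rib [438 249  11  23 158] [ 0.50174147 -0.28250354  0.04971836] 0.05361026570161924 ((0.5021507740020752, -0.28409770131111145), (0.016031738370656967, 0.05011530965566635), 72.0368881225586)
foot 754 ((0.5646518468856812, 0.25507450103759766), (0.1301739364862442, 0.0499739907681942), 74.27273559570312)
```

>>> {"method": "carry_out", "body": {
  "twist": [
    [0, 0, 6.07],
    [0, 0, 6.07],
    [0, 0, 6.07],
    [0, 0, 6.07],
    [0, 0, 6.07],
    [0, 0, 6.07],
    [0, 0, 0],
    [0, 0, 0],
    [0, 0, 0],
    [0, 0, 0]
  ],
  "xyz": [
    [0, 0, 0],
    [0, 0, 0],
    [0, 0, 0],
    [0, 0, 0],
    [0, 0, 0],
    [0, 0, 0],
    [0.0085, -0.034, 0],
    [0.0085, -0.034, 0],
    [0.0085, -0.034, 0],
    [0.0085, -0.034, 0]
  ],
  "gripper": [1, 1, 1, 1, 1, 1, 1, 1, 1, 1]
}}

```text
t: 0.93
position: [0.2931, -0.4887, 0.2633]
orientation: [-3.108, 0.451, 0.001]
contact_force: [0.1, -0.1, -0.8]
finger_gap: 1.001
finger_force: 0.0
```

>>> {"method": "carry_out", "body": {
  "twist": [
    [0, 0, 0],
    [0, 0, 0],
    [0, 0, 0],
    [0, 0, 0],
    [0, 0, 0],
    [0, 0, 0],
    [0, 0, 0],
    [0, 0, 0],
    [0, 0, 0],
    [0, 0, 0]
  ],
  "xyz": [
    [0.0085, -0.034, 0],
    [0.0085, -0.034, 0],
    [0.0085, -0.034, 0],
    [0.0085, -0.034, 0],
    [0.0085, -0.034, 0],
    [0.0085, -0.034, 0],
    [0.0085, -0.034, 0],
    [0.0085, -0.034, 0],
    [0.0085, -0.034, 0.01],
    [0.0085, -0.034, 0.01]
  ],
  "gripper": [1, 1, 1, 1, 1, 1, 1, 0.8, 0.7, 0.7]
}}

```text
t: 1.77
position: [0.4715, -0.1869, 0.2438]
orientation: [3.109, -0.451, 0.002]
contact_force: [1.5, -0.7, -0.5]
finger_gap: 0.795
finger_force: 0.0
```

```bash
cat >> h.py <<'E'
def rel(target, yaw_deg=None):
    """print shift to target in tool axes, tool x yaw"""
    s=env.get_state(); M=R.from_rotvec(s["orientation"]).as_matrix()
    print("t",round(s["t"],2),"pos",np.round(s["position"],4),"yaw",round(np.degrees(np.arctan2(M[1,0],M[0,0])),2),"tz",np.round(M[:,2],3),"F",np.round(s["contact_force"],1),"gap",round(s["finger_gap"],3),"ff",round(s["finger_force"],1))
    if target is not None: print("tool shift",np.round(M.T@(np.array(target)-s["position"]),4))
E
python3 - <<'E'
from m import *
rel([.507,-.124,.083])
p=cv2.imread("pics/top0.png");C=cloud("top",np.load("top0.npy"))
for v in range(234,258,2): print(v,np.round(C[v,368:378:2,2]*1000).tolist())
E
```

```text
t 1.77 pos [ 0.4715 -0.1869  0.2438] yaw -16.5 tz [ 0.001 -0.    -1.   ] F [ 1.5 -0.7 -0.5] gap 0.795 ff 0.0
tool shift [ 0.0159 -0.0704  0.1608]
234 [44.0, 44.0, 58.0, 42.0, 41.0]
236 [56.0, 55.0, 53.0, 55.0, 54.0]
238 [54.0, 52.0, 53.0, 53.0, 53.0]
240 [56.0, 53.0, 51.0, 58.0, 53.0]
242 [51.0, 54.0, 53.0, 50.0, 53.0]
244 [52.0, 53.0, 52.0, 52.0, 51.0]
246 [42.0, 53.0, 53.0, 52.0, 45.0]
248 [46.0, 45.0, 47.0, 43.0, 42.0]
250 [44.0, 44.0, 45.0, 42.0, 42.0]
252 [42.0, 48.0, 44.0, 45.0, 43.0]
254 [48.0, 46.0, 50.0, 86.0, 40.0]
256 [44.0, 85.0, 91.0, 86.0, 86.0]
```

>>> {"method": "carry_out", "body": {
  "twist": [
    [0, 0, 0],
    [0, 0, 0],
    [0, 0, 0],
    [0, 0, 0],
    [0, 0, 0],
    [0, 0, 0],
    [0, 0, 0],
    [0, 0, 0],
    [0, 0, 0],
    [0, 0, 0]
  ],
  "xyz": [
    [0, 0, 0.02],
    [0, 0, 0.02],
    [0, 0, 0.02],
    [0, 0, 0.02],
    [0, 0, 0],
    [0, 0, 0],
    [0, 0, 0],
    [0, 0, 0],
    [0, 0, 0],
    [0, 0, 0]
  ],
  "gripper": [0.7, 0.7, 0.7, 0.7, 0.7, 0.7, 0.7, 0.7, 0.7, 0.7]
}}

```text
t: 2.6
position: [0.4713, -0.1887, 0.1646]
orientation: [3.109, -0.451, 0.003]
contact_force: [0.7, 0.2, 0.7]
finger_gap: 0.697
finger_force: 0.0
```

```bash
python3 - <<'E'
from h import *
rel([.507,-.124,.083])
E
```

```text
t 2.6 pos [ 0.4713 -0.1887  0.1646] yaw -16.5 tz [ 0.002 -0.001 -1.   ] F [0.7 0.2 0.7] gap 0.697 ff 0.0
tool shift [ 0.0158 -0.0721  0.0816]
```

>>> {"method": "carry_out", "body": {
  "twist": [
    [0, 0, 0],
    [0, 0, 0],
    [0, 0, 0],
    [0, 0, 0],
    [0, 0, 0],
    [0, 0, 0],
    [0, 0, 0],
    [0, 0, 0],
    [0, 0, 0],
    [0, 0, 0]
  ],
  "xyz": [
    [0.004, -0.018, 0],
    [0.004, -0.018, 0],
    [0.004, -0.018, 0],
    [0.004, -0.018, 0],
    [0, 0, 0.01],
    [0, 0, 0.01],
    [0, 0, 0.01],
    [0, 0, 0],
    [0, 0, 0],
    [0, 0, 0]
  ],
  "gripper": [0.7, 0.7, 0.7, 0.7, 0.7, 0.7, 0.7, 0.7, 0.7, 0.7]
}}

```text
t: 3.43
position: [0.5061, -0.1248, 0.1336]
orientation: [3.108, -0.453, -0.001]
contact_force: [-0.3, -0.1, 0.1]
finger_gap: 0.703
finger_force: 0.0
```

```bash
python3 - <<'E'
from h import *
rel([.507,-.124,.083])
E
```

```text
t 3.43 pos [ 0.5061 -0.1248  0.1336] yaw -16.58 tz [-0.001 -0.    -1.   ] F [-0.3 -0.1  0.1] gap 0.703 ff 0.0
tool shift [ 0.0006 -0.0011  0.0506]
```

Good; descend and grip.

>>> {"method": "carry_out", "body": {
  "twist": [
    [0, 0, 0],
    [0, 0, 0],
    [0, 0, 0],
    [0, 0, 0],
    [0, 0, 0],
    [0, 0, 0],
    [0, 0, 0],
    [0, 0, 0],
    [0, 0, 0],
    [0, 0, 0]
  ],
  "xyz": [
    [0.0006, -0.001, 0.01],
    [0, 0, 0.01],
    [0, 0, 0.01],
    [0, 0, 0.01],
    [0, 0, 0.01],
    [0, 0, 0],
    [0, 0, 0],
    [0, 0, 0],
    [0, 0, 0],
    [0, 0, 0]
  ],
  "gripper": [0.7, 0.7, 0.7, 0.7, 0.7, 0.7, 0, 0, 0, 0]
}}

```text
t: 4.27
position: [0.5078, -0.1232, 0.0842]
orientation: [3.109, -0.451, 0.002]
contact_force: [-0.1, 0.5, -0.9]
finger_gap: 0.419
finger_force: 0.0
```

```bash
python3 - <<'E'
from h import *
rel(None)
# circle rows: fixed tool yaw; knob angle world from axis
M=R.from_rotvec(env.get_state()["orientation"]).as_matrix(); ax=np.array([.549,-.125]); 
a0=np.radians(178.6); d=.15
for k in range(50):
    a=a0+d*k; w=.042*np.array([np.cos(a+d)-np.cos(a),np.sin(a+d)-np.sin(a),0]); w[2]=0; t=M.T@w; print([round(t[0],4),round(t[1],4),0],end=", " if k%10<9 else "\n\n")
E
```

```text
t 4.27 pos [ 0.5078 -0.1232  0.0842] yaw -16.49 tz [ 0.001 -0.    -1.   ] F [-0.1  0.5 -0.9] gap 0.419 ff 0.0
[np.float64(0.0021), np.float64(0.0059), 0], [np.float64(0.003), np.float64(0.0056), 0], [np.float64(0.0038), np.float64(0.0051), 0], [np.float64(0.0045), np.float64(0.0044), 0], [np.float64(0.0051), np.float64(0.0037), 0], [np.float64(0.0056), np.float64(0.0029), 0], [np.float64(0.0059), np.float64(0.0021), 0], [np.float64(0.0062), np.float64(0.0011), 0], [np.float64(0.0063), np.float64(0.0002), 0], [np.float64(0.0063), np.float64(-0.0007), 0]

[np.float64(0.0061), np.float64(-0.0017), 0], [np.float64(0.0058), np.float64(-0.0026), 0], [np.float64(0.0053), np.float64(-0.0034), 0], [np.float64(0.0047), np.float64(-0.0041), 0], [np.float64(0.0041), np.float64(-0.0048), 0], [np.float64(0.0033), np.float64(-0.0054), 0], [np.float64(0.0025), np.float64(-0.0058), 0], [np.float64(0.0016), np.float64(-0.0061), 0], [np.float64(0.0006), np.float64(-0.0063), 0], [np.float64(-0.0003), np.float64(-0.0063), 0]

[np.float64(-0.0012), np.float64(-0.0062), 0], [np.float64(-0.0021), np.float64
[... 589 characters left out ...]
7), np.float64(0.0042), 0], [np.float64(-0.004), np.float64(0.0048), 0], [np.float64(-0.0033), np.float64(0.0054), 0], [np.float64(-0.0024), np.float64(0.0058), 0], [np.float64(-0.0015), np.float64(0.0061), 0], [np.float64(-0.0006), np.float64(0.0063), 0]

[np.float64(0.0003), np.float64(0.0063), 0], [np.float64(0.0013), np.float64(0.0062), 0], [np.float64(0.0022), np.float64(0.0059), 0], [np.float64(0.003), np.float64(0.0055), 0], [np.float64(0.0038), np.float64(0.005), 0], [np.float64(0.0045), np.float64(0.0044), 0], [np.float64(0.0051), np.float64(0.0036), 0], [np.float64(0.0056), np.float64(0.0028), 0], [np.float64(0.006), np.float64(0.002), 0], [np.float64(0.0062), np.float64(0.001), 0]
```

>>> {"method": "carry_out", "body": {
  "twist": [
    [0, 0, 0],
    [0, 0, 0],
    [0, 0, 0],
    [0, 0, 0],
    [0, 0, 0],
    [0, 0, 0],
    [0, 0, 0],
    [0, 0, 0],
    [0, 0, 0],
    [0, 0, 0]
  ],
  "xyz": [
    [0, 0, 0],
    [0, 0, 0],
    [0, 0, 0],
    [0, 0, 0],
    [0, 0, 0],
    [0, 0, 0],
    [0, 0, 0],
    [0.0021, 0.0059, 0],
    [0.003, 0.0056, 0],
    [0.0038, 0.0051, 0]
  ],
  "gripper": [0, 0, 0, 0, 0, 0, 0, 0, 0, 0]
}}

```text
t: 5.1
position: [0.51, -0.14, 0.0838]
orientation: [-3.108, 0.448, 0.005]
contact_force: [-5.3, 2.1, 11.2]
finger_gap: 0.243
finger_force: 30.0
```

```bash
cat > c.py <<'E'
from h import *
rel(None)
p=env.get_state()["position"]-[.549,-.125,0]; print("r",np.hypot(p[0],p[1]),"ang",np.degrees(np.arctan2(p[1],p[0]))%360)
E
python3 c.py
```

```text
t 5.1 pos [ 0.51   -0.14    0.0838] yaw -16.42 tz [-0.003  0.002 -1.   ] F [-5.3  2.1 11.2] gap 0.243 ff 30.0
r 0.04183071344988987 ang 201.0140162662389
```

>>> {"method": "carry_out", "body": {
  "twist": [
    [0, 0, 0],
    [0, 0, 0],
    [0, 0, 0],
    [0, 0, 0],
    [0, 0, 0],
    [0, 0, 0],
    [0, 0, 0],
    [0, 0, 0],
    [0, 0, 0],
    [0, 0, 0]
  ],
  "xyz": [
    [0.0045, 0.0044, 0],
    [0.0051, 0.0037, 0],
    [0.0056, 0.0029, 0],
    [0.0059, 0.0021, 0],
    [0.0062, 0.0011, 0],
    [0.0063, 0.0002, 0],
    [0.0063, -0.0007, 0],
    [0.0061, -0.0017, 0],
    [0.0058, -0.0026, 0],
    [0.0053, -0.0034, 0]
  ],
  "gripper": [0, 0, 0, 0, 0, 0, 0, 0, 0, 0]
}}

```text
t: 5.93
position: [0.5639, -0.1651, 0.084]
orientation: [3.107, -0.452, -0.001]
contact_force: [-4.4, -3.1, 6.4]
finger_gap: 0.24
finger_force: 30.0
```

```bash
python3 c.py
```

```text
t 5.93 pos [ 0.5639 -0.1651  0.084 ] yaw -16.57 tz [-0.001 -0.001 -1.   ] F [-4.4 -3.1  6.4] gap 0.24 ff 30.0
r 0.0427493143050655 ang 290.37495555902365
```

Tracking well; continue.

>>> {"method": "carry_out", "body": {
  "twist": [
    [0, 0, 0],
    [0, 0, 0],
    [0, 0, 0],
    [0, 0, 0],
    [0, 0, 0],
    [0, 0, 0],
    [0, 0, 0],
    [0, 0, 0],
    [0, 0, 0],
    [0, 0, 0]
  ],
  "xyz": [
    [0.0047, -0.0041, 0],
    [0.0041, -0.0048, 0],
    [0.0033, -0.0054, 0],
    [0.0025, -0.0058, 0],
    [0.0016, -0.0061, 0],
    [0.0006, -0.0063, 0],
    [-0.0003, -0.0063, 0],
    [-0.0012, -0.0062, 0],
    [-0.0021, -0.0059, 0],
    [-0.003, -0.0055, 0]
  ],
  "gripper": [0, 0, 0, 0, 0, 0, 0, 0, 0, 0]
}}

```text
t: 6.77
position: [0.5897, -0.1138, 0.0839]
orientation: [3.107, -0.452, -0.001]
contact_force: [-3.9, -5.0, 5.9]
finger_gap: 0.24
finger_force: 30.0
```

>>> {"method": "carry_out", "body": {
  "twist": [
    [0, 0, 0],
    [0, 0, 0],
    [0, 0, 0],
    [0, 0, 0],
    [0, 0, 0],
    [0, 0, 0],
    [0, 0, 0],
    [0, 0, 0],
    [0, 0, 0],
    [0, 0, 0]
  ],
  "xyz": [
    [-0.0038, -0.005, 0],
    [-0.0045, -0.0044, 0],
    [-0.0051, -0.0037, 0],
    [-0.0056, -0.0029, 0],
    [-0.006, -0.002, 0],
    [-0.0062, -0.0011, 0],
    [-0.0063, -0.0002, 0],
    [-0.0062, 0.0008, 0],
    [-0.0061, 0.0017, 0],
    [-0.0057, 0.0026, 0]
  ],
  "gripper": [0, 0, 0, 0, 0, 0, 0, 0, 0, 0]
}}

```text
t: 7.6
position: [0.5427, -0.084, 0.0841]
orientation: [3.108, -0.451, 0.008]
contact_force: [5.5, -5.2, -2.9]
finger_gap: 0.237
finger_force: 30.0
```

```bash
python3 c.py
```

```text
t 7.6 pos [ 0.5427 -0.084   0.0841] yaw -16.52 tz [ 0.005 -0.001 -1.   ] F [ 5.5 -5.2 -2.9] gap 0.237 ff 30.0
r 0.0414462110578643 ang 98.74123783815317
```

>>> {"method": "carry_out", "body": {
  "twist": [
    [0, 0, 0],
    [0, 0, 0],
    [0, 0, 0],
    [0, 0, 0],
    [0, 0, 0],
    [0, 0, 0],
    [0, 0, 0],
    [0, 0, 0],
    [0, 0, 0],
    [0, 0, 0]
  ],
  "xyz": [
    [-0.0053, 0.0034, 0],
    [-0.0047, 0.0042, 0],
    [-0.004, 0.0048, 0],
    [-0.0033, 0.0054, 0],
    [-0.0024, 0.0058, 0],
    [-0.0015, 0.0061, 0],
    [-0.0006, 0.0063, 0],
    [0.0003, 0.0063, 0],
    [0.0013, 0.0062, 0],
    [0, 0, 0]
  ],
  "gripper": [0, 0, 0, 0, 0, 0, 0, 0, 0, 0]
}}

```text
t: 8.43
position: [0.5073, -0.1254, 0.0839]
orientation: [3.108, -0.453, -0.001]
contact_force: [0.6, -0.3, 5.3]
finger_gap: 0.243
finger_force: 30.0
```

```bash
python3 c.py
```

```text
t 8.43 pos [ 0.5073 -0.1254  0.0839] yaw -16.58 tz [-0.    -0.001 -1.   ] F [ 0.6 -0.3  5.3] gap 0.243 ff 30.0
r 0.041710453523148866 ang 180.6119528034067
```

>>> {"method": "carry_out", "body": {
  "twist": [
    [0, 0, 0],
    [0, 0, 0],
    [0, 0, 0],
    [0, 0, 0],
    [0, 0, 0],
    [0, 0, 0],
    [0, 0, 0],
    [0, 0, 0],
    [0, 0, 0],
    [0, 0, 0]
  ],
  "xyz": [
    [0.0006, 0.0016, 0],
    [0.0006, 0.0016, 0],
    [0.0007, 0.0015, 0],
    [0.0007, 0.0015, 0],
    [0, 0, 0],
    [0, 0, 0],
    [0, 0, 0],
    [0, 0, 0],
    [0, 0, 0],
    [0, 0, 0]
  ],
  "gripper": [0, 0, 0, 0, 0, 0, 0, 0, 0, 0]
}}

```text
t: 9.27
position: [0.5076, -0.131, 0.0839]
orientation: [3.109, -0.451, -0.003]
contact_force: [-0.8, 2.4, 7.8]
finger_gap: 0.241
finger_force: 30.0
```

```bash
python3 c.py
```

```text
t 9.27 pos [ 0.5076 -0.131   0.0839] yaw -16.52 tz [-0.002  0.    -1.   ] F [-0.8  2.4  7.8] gap 0.241 ff 30.0
r 0.04180660385024036 ang 188.18918508491828
```

>>> {"method": "carry_out", "body": {
  "twist": [
    [0, 0, 0],
    [0, 0, 0],
    [0, 0, 0],
    [0, 0, 0],
    [0, 0, 0],
    [0, 0, 0],
    [0, 0, 0],
    [0, 0, 0],
    [0, 0, 0],
    [0, 0, 0]
  ],
  "xyz": [
    [0.0008, 0.0014, 0],
    [0.0008, 0.0014, 0],
    [0.0009, 0.0014, 0],
    [0.0009, 0.0014, 0],
    [0.001, 0.0013, 0],
    [0, 0, 0],
    [0, 0, 0],
    [0, 0, 0],
    [0, 0, 0],
    [0, 0, 0]
  ],
  "gripper": [0, 0, 0, 0, 0, 0, 0, 0, 0, 0]
}}

```text
t: 10.1
position: [0.5079, -0.1319, 0.0837]
orientation: [-3.104, 0.443, 0.013]
contact_force: [-7.0, 19.3, 19.0]
finger_gap: 0.236
finger_force: 30.0
```

```bash
python3 c.py
```

```text
t 10.1 pos [ 0.5079 -0.1319  0.0837] yaw -16.24 tz [-0.007  0.008 -1.   ] F [-7.  19.3 19. ] gap 0.236 ff 30.0
r 0.04164259290156612 ang 189.55783396305614
```

>>> {"method": "carry_out", "body": {
  "twist": [
    [0, 0, 0],
    [0, 0, 0],
    [0, 0, 0],
    [0, 0, 0],
    [0, 0, 0],
    [0, 0, 0],
    [0, 0, 0],
    [0, 0, 0],
    [0, 0, 0],
    [0, 0, 0]
  ],
  "xyz": [
    [-0.0012, -0.0019, 0],
    [-0.0012, -0.0019, 0],
    [0, 0, 0],
    [0, 0, 0],
    [0, 0, 0],
    [0, 0, 0],
    [0, 0, 0],
    [0, 0, 0],
    [0, 0, 0],
    [0, 0, 0]
  ],
  "gripper": [0, 0, 0.7, 0.7, 0.7, 0.7, 0.7, 0.7, 0.7, 0.7]
}}

```text
t: 10.93
position: [0.5094, -0.1341, 0.0837]
orientation: [3.109, -0.451, -0.0]
contact_force: [-0.6, -0.8, 0.2]
finger_gap: 0.696
finger_force: 0.0
```

```bash
python3 c.py
```

```text
t 10.93 pos [ 0.5094 -0.1341  0.0837] yaw -16.5 tz [-0. -0. -1.] F [-0.6 -0.8  0.2] gap 0.696 ff 0.0
r 0.04059698406615289 ang 192.9593136195891
```

>>> {"method": "carry_out", "body": {
  "twist": [
    [0, 0, 0],
    [0, 0, 0],
    [0, 0, 0],
    [0, 0, 0],
    [0, 0, 0],
    [0, 0, 0],
    [0, 0, 0],
    [0, 0, -0.8],
    [0, 0, 0],
    [0, 0, 0]
  ],
  "xyz": [
    [0, 0, -0.015],
    [0, 0, -0.025],
    [0, 0, -0.025],
    [0, 0, -0.03],
    [0, 0, -0.03],
    [0, 0, -0.03],
    [0, 0, -0.02],
    [-0.003, -0.015, 0],
    [-0.004, -0.025, 0],
    [-0.004, -0.025, 0]
  ],
  "gripper": [0.8, 0.8, 0.8, 0.8, 0.8, 0.8, 0.8, 0.8, 0.8, 0.8]
}}

```text
t: 11.77
position: [0.5164, -0.0677, 0.2584]
orientation: [3.112, -0.431, -0.0]
contact_force: [-0.5, -0.5, -1.3]
finger_gap: 0.802
finger_force: 0.0
```

>>> {"method": "carry_out", "body": {
  "twist": [
    [0, 0, 0],
    [0, 0, 0],
    [0, 0, 0],
    [0, 0, 0],
    [0, 0, 0],
    [0, 0, 0],
    [0, 0, 0],
    [0, 0, 0],
    [0, 0, 0],
    [0, 0, 0]
  ],
  "xyz": [
    [-0.005, -0.032, 0],
    [-0.005, -0.032, 0],
    [-0.005, -0.032, 0],
    [-0.005, -0.032, 0],
    [-0.005, -0.032, 0],
    [-0.005, -0.032, 0],
    [-0.005, -0.032, 0],
    [-0.005, -0.032, 0],
    [-0.005, -0.032, 0],
    [-0.003, -0.02, 0]
  ],
  "gripper": [0.8, 0.8, 0.8, 0.8, 0.8, 0.8, 0.8, 0.8, 0.8, 0.8]
}}

```text
t: 12.6
position: [0.5523, 0.2458, 0.2576]
orientation: [-3.112, 0.422, 0.003]
contact_force: [-0.7, 0.1, 0.7]
finger_gap: 0.8
finger_force: 0.0
```

```bash
python3 - <<'E'
from m import *
rel([.5618,.2559,.168])
p,d=viewer.camera("scene"); cv2.imwrite("pics/s1.png",p); C=cloud("scene",d)
k=np.zeros((480,640),bool); k[225:290,165:300]=1
h=cv2.cvtColor(p,cv2.COLOR_BGR2HSV); r=reds(p)&k; print("knob",np.argwhere(r).mean(0)[::-1],np.median(C[r],0))
g=k&(h[...,0]>10)&(h[...,0]<30)&(h[...,1]>120); n,l,s,ce=cv2.connectedComponentsWithStats(g.astype(np.uint8))
for i in range(1,n):
    if s[i,4]>12: P=C[l==i]; print("rib",s[i],np.median(P,0),np.percentile(P[:,2],[50,90]))
a=p[180:290,165:300]; b=p[175:262,380:462]
cv2.imwrite("pics/s1c.png",np.hstack([cv2.resize(a,(540,440),interpolation=cv2.INTER_CUBIC)]))
E
```

```text
t 12.6 pos [0.5523 0.2458 0.2576] yaw -15.44 tz [-0.002  0.002 -1.   ] F [-0.7  0.1  0.7] gap 0.8 ff 0.0
tool shift [ 0.0066 -0.0121  0.0896]
knob [259. 231.] [ 0.50866542 -0.12599241  0.08785472]
rib [197 234  10  16 102] [ 0.51679814 -0.2548692   0.08730122] [0.08730122 0.08935188]
rib [183 236  10  15  84] [ 0.50645919 -0.2849223   0.08023889] [0.08023889 0.0829639 ]
```

View pics/s1.png

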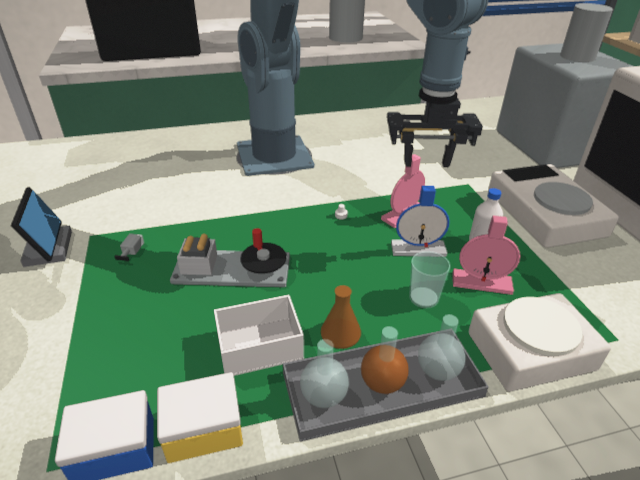

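The stud now stands proud of its guard, with ribs at about (202,242) and (188,243). The gauge is undisturbed at (422,225), its red mark near (428,244), and the gripper is above and behind it.

```bash
python3 - <<'E'
from m import *
for n,b in(("top",(165,220,240,260)),("scene",(415,183,440,210))):
    p=cv2.imread(f"pics/{n}0.png"); D=np.load(f"{n}0.npy"); C=cloud(n,D); k=np.zeros((480,640),bool); k[b[1]:b[3],b[0]:b[2]]=1
    P=C[k&blues(p)&(D>0)]; P=P[(P[:,2]>.14)]; T=P[P[:,2]>.168] if n=="top" else P
    r=cv2.minAreaRect(T[:,:2].astype(np.float32)); print(n,len(T),T.mean(0),np.percentile(P[:,2],[5,95]),r)
E
```

```text
top 168 [0.56042593 0.25465172 0.17705243] [0.1523226  0.17958634] ((0.560725748538971, 0.25585097074508667), (0.030249126255512238, 0.020733347162604332), 73.73436737060547)
scene 250 [0.56933089 0.25121148 0.16392462] [0.14283339 0.17931802] ((0.5643885135650635, 0.2532559335231781), (0.02978597767651081, 0.026459455490112305), 72.32483673095703)
```

>>> {"method": "carry_out", "body": {
  "twist": [
    [0, 0, 0.2],
    [0, 0, 0],
    [0, 0, 0],
    [0, 0, 0],
    [0, 0, 0],
    [0, 0, 0],
    [0, 0, 0],
    [0, 0, 0],
    [0, 0, 0],
    [0, 0, 0]
  ],
  "xyz": [
    [0.003, -0.006, 0],
    [0.003, -0.0055, 0],
    [0, 0, 0.015],
    [0, 0, 0.015],
    [0, 0, 0.015],
    [0, 0, 0.015],
    [0, 0, 0.015],
    [0, 0, 0.0145],
    [0, 0, 0],
    [0, 0, 0]
  ],
  "gripper": [0.8, 0.8, 0.8, 0.8, 0.8, 0.8, 0.8, 0.8, 0.8, 0.8]
}}

```text
t: 13.48
position: [0.5626, 0.2492, 0.1685]
orientation: [3.11, -0.436, -0.002]
contact_force: [0.8, 0.1, 0.9]
finger_gap: 0.799
finger_force: 0.0
```

>>> {"method": "carry_out", "body": {
  "twist": [
    [0, 0, 0],
    [0, 0, 0],
    [0, 0, 0],
    [0, 0, 0],
    [0, 0, 0],
    [0, 0, 0],
    [0, 0, 0],
    [0, 0, 0],
    [0, 0, 0],
    [0, 0, 0]
  ],
  "xyz": [
    [0, 0, 0],
    [0, 0, 0],
    [0, 0, 0],
    [0, 0, 0],
    [0, 0, 0],
    [0, 0, 0],
    [0, 0, 0],
    [0, 0, 0],
    [0, 0, 0],
    [0, 0, 0]
  ],
  "gripper": [0, 0, 0, 0, 0, 0, 0, 0, 0, 0]
}}

```text
t: 14.32
position: [0.5631, 0.2512, 0.1697]
orientation: [-3.11, 0.434, -0.002]
contact_force: [1.6, 2.4, 3.1]
finger_gap: 0.335
finger_force: 29.9
```

```bash
python3 - <<'E'
from m import *
rel([.561,.2555,.168])
E
```

```text
t 14.32 pos [0.5631 0.2512 0.1697] yaw -15.87 tz [ 0.001  0.001 -1.   ] F [1.6 2.4 3.1] gap 0.335 ff 29.9
tool shift [-0.0032 -0.0036  0.0017]
```

>>> {"method": "carry_out", "body": {
  "twist": [
    [0, 0, 0],
    [0, 0, 0],
    [0, 0, 0],
    [0, 0, 0],
    [0, 0, 0],
    [0, 0, 0],
    [0, 0, 0],
    [0, 0, 0],
    [0, 0, 0],
    [0, 0, 0]
  ],
  "xyz": [
    [0, 0, -0.01],
    [0, 0, -0.02],
    [0, 0, -0.025],
    [0, 0, -0.025],
    [0, 0, -0.025],
    [0, 0, -0.025],
    [0, 0, -0.025],
    [0, 0, -0.025],
    [0, 0, -0.015],
    [0, 0, -0.005]
  ],
  "gripper": [0, 0, 0, 0, 0, 0, 0, 0, 0, 0]
}}

```text
t: 15.15
position: [0.563, 0.2498, 0.3717]
orientation: [-3.111, 0.435, -0.003]
contact_force: [0.7, 0.5, -3.1]
finger_gap: 0.338
finger_force: 29.8
```

>>> {"method": "carry_out", "body": {
  "twist": [
    [0, 0, 0],
    [0, 0, 0],
    [0, 0, 0],
    [0, 0, 0],
    [0, 0, 0],
    [0, 0, 0],
    [0, 0, 0],
    [0, 0, 0],
    [0, 0, 0],
    [0, 0, 0]
  ],
  "xyz": [
    [0.008, 0.01, 0],
    [0.015, 0.02, 0],
    [0.017, 0.022, 0],
    [0.017, 0.022, 0],
    [0.017, 0.022, 0],
    [0.017, 0.022, 0],
    [0.017, 0.022, 0],
    [0.017, 0.022, 0],
    [0.017, 0.022, 0],
    [0.017, 0.022, 0]
  ],
  "gripper": [0, 0, 0, 0, 0, 0, 0, 0, 0, 0]
}}

```text
t: 15.98
position: [0.6583, 0.0056, 0.3667]
orientation: [3.109, -0.436, -0.007]
contact_force: [0.9, 0.4, -2.8]
finger_gap: 0.338
finger_force: 29.8
```

>>> {"method": "carry_out", "body": {
  "twist": [
    [0, 0, 0],
    [0, 0, 0],
    [0, 0, 0],
    [0, 0, 0],
    [0, 0, 0],
    [0, 0, 0],
    [0, 0, 0],
    [0, 0, 0],
    [0, 0, 0],
    [0, 0, 0]
  ],
  "xyz": [
    [0.017, 0.022, 0],
    [0.017, 0.022, 0],
    [0.014, 0.018, 0],
    [0.01, 0.013, 0],
    [0.005, 0.006, 0],
    [0, 0, 0],
    [0, 0, 0],
    [0, 0, 0],
    [0, 0, 0],
    [0, 0, 0]
  ],
  "gripper": [0, 0, 0, 0, 0, 0, 0, 0, 0, 0]
}}

```text
t: 16.82
position: [0.6975, -0.0848, 0.3694]
orientation: [-3.111, 0.431, -0.0]
contact_force: [-0.1, 0.1, -2.6]
finger_gap: 0.338
finger_force: 29.8
```

>>> {"method": "carry_out", "body": {
  "twist": [
    [0, 0, 0],
    [0, 0, 0],
    [0, 0, 0],
    [0, 0, 0],
    [0, 0, 0],
    [0, 0, 0],
    [0, 0, 0],
    [0, 0, 0],
    [0, 0, 0],
    [0, 0, 0]
  ],
  "xyz": [
    [0, 0, 0],
    [0, 0, 0],
    [0, 0, 0],
    [0, 0, 0],
    [0, 0, 0],
    [0, 0, 0],
    [0, 0, 0],
    [0, 0, 0],
    [0, 0, 0],
    [0, 0, 0]
  ],
  "gripper": [0, 0, 0, 0, 0, 0, 0, 0, 0, 0]
}}

```text
t: 17.65
position: [0.6976, -0.0863, 0.3692]
orientation: [3.111, -0.434, -0.0]
contact_force: [-0.2, -0.4, -3.5]
finger_gap: 0.34
finger_force: 29.8
```

```bash
python3 - <<'E'
from m import *
rel(None)
p,d=viewer.camera("scene"); cv2.imwrite("pics/s2.png",p); np.save("s2.npy",d); C=cloud("scene",d)
s=env.get_state(); M=R.from_rotvec(s["orientation"]).as_matrix(); q=s["position"]+M@[0,0,.094]
c=viewer.camera_info("scene");E=np.array(c["extrinsics"]); k=E[:3,:3].T@(q-E[:3,3]); u=int(c["cx"]-c["fx"]*k[0]/k[2]); v=int(c["cy"]+c["fy"]*k[1]/k[2]); print(u,v)
cv2.imwrite("pics/s2c.png",cv2.resize(p[max(v-60,0):v+60,u-70:u+70],None,fx=5,fy=5,interpolation=cv2.INTER_NEAREST)); print(u-70,max(v-60,0))
E
```

```text
t 17.65 pos [ 0.6976 -0.0863  0.3692] yaw -15.89 tz [-0.  0. -1.] F [-0.2 -0.4 -3.5] gap 0.34 ff 29.8
291 204
221 144
```

View pics/s2c.png

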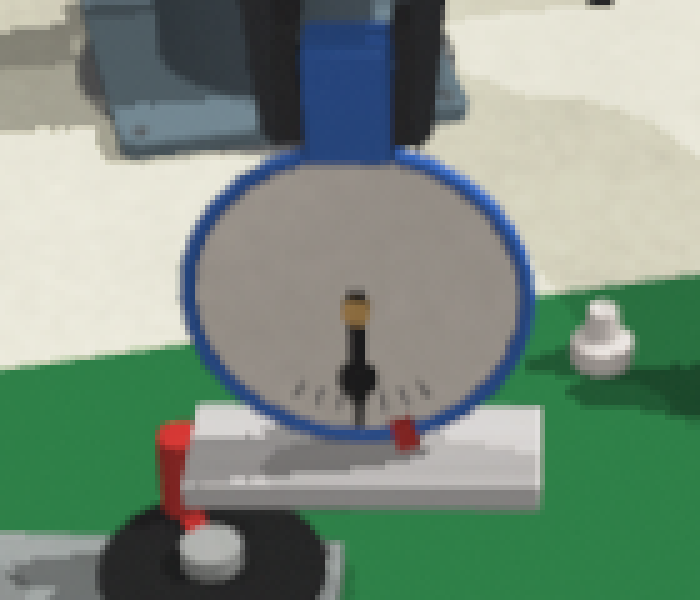

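The held gauge hangs upright. In the crop the pivot is at about (356,310), the pointer tip at (360,430) pointing straight down, and the red mark at (405,434) on the +y side.

```bash
cat > dial.py <<'E'
from m import *
def dial(p,tag="",xo=.004,verbose=1):
    """mark & pointer angles (gauge frame) using gauge pose = tool pose"""
    s=env.get_state(); M=R.from_rotvec(s["orientation"]).as_matrix(); X=M[:,0]; Y=-M[:,1]; Z=-M[:,2]
    q=s["position"]-Z*.094+X*xo
    c=viewer.camera_info("scene");E=np.array(c["extrinsics"]); v,u=np.mgrid[:480,:640]
    d=np.stack([(u-c["cx"])/c["fx"],-(v-c["cy"])/c["fy"],-np.ones(u.shape)],-1)@E[:3,:3].T; o=E[:3,3]
    P=o+d*(((q-o)@X)/(d@X))[...,None]-q; y=P@Y; z=P@Z; r=np.hypot(y,z)
    # centre from rim: blue pixels, fit circle at mean radius
    b=blues(p)&(r<.072)&(r>.045)&(z<.035)
    A=np.c_[2*y[b],2*z[b],np.ones(b.sum())]; k=np.linalg.lstsq(A,y[b]**2+z[b]**2,rcond=None)[0]; rr=np.sqrt(k[2]+k[0]**2+k[1]**2)
    y-=k[0]; z-=k[1]; r=np.hypot(y,z)
    h=cv2.cvtColor(p,cv2.COLOR_BGR2HSV)
    m=((h[...,0]<8)|(h[...,0]>172))&(h[...,1]>130)&(r>.04)&(r<.075); m=m&(z<0)
    w=(h[...,1].astype(float)*m); my,mz=(y*w).sum()/w.sum(),(z*w).sum()/w.sum()
    # pointer: dark pixels inside the face, PCA line
    g=p.max(2).astype(float); f=(r<.047)&(g<70); D=np.c_[y[f],z[f]]; ev=np.linalg.svd(D-D.mean(0),full_matrices=False)[2][0]; ev*=-np.sign(ev[1])
    print(tag,"centre off",np.round(k[:2]*1e3,1),"rim r",round(rr*1e3,1),"mark r",round(np.hypot(my,mz)*1e3,1),"mark",round(np.arctan2(my,-mz),3),"pointer",round(np.arctan2(ev[0],-ev[1]),3),f.sum(),m.sum(),"dark mean",np.round(D.mean(0)*1e3,1))
E
python3 - <<'E'
from dial import *
p=cv2.imread("pics/s2.png")
for xo in(0,.004,.01): dial(p,xo,xo)
E
```

```text
0 centre off [1.  3.3] rim r 59.7 mark r 60.9 mark 0.262 pointer -0.023 67 23 dark mean [ -0.9 -29.4]
0.004 centre off [1.3 5.9] rim r 59.4 mark r 60.5 mark 0.262 pointer -0.019 69 23 dark mean [ -0.9 -29.7]
0.01 centre off [1.8 9.9] rim r 58.9 mark r 60.0 mark 0.261 pointer -0.019 69 23 dark mean [ -0.9 -29.5]
```

>>> {"method": "carry_out", "body": {
  "twist": [
    [-3.2, 0, 0],
    [-3.2, 0, 0],
    [-3.2, 0, 0],
    [-3.2, 0, 0],
    [-3.2, 0, 0],
    [0, 0, 0],
    [0, 0, 0],
    [0, 0, 0],
    [0, 0, 0],
    [0, 0, 0]
  ],
  "xyz": [
    [0, 0, 0],
    [0, 0, 0],
    [0, 0, 0],
    [0, 0, 0],
    [0, 0, 0],
    [0, 0, 0],
    [0, 0, 0],
    [0, 0, 0],
    [0, 0, 0],
    [0, 0, 0]
  ],
  "gripper": [0, 0, 0, 0, 0, 0, 0, 0, 0, 0]
}}

```text
t: 18.53
position: [0.6975, -0.0875, 0.3696]
orientation: [2.837, -0.399, -0.055]
contact_force: [0.3, 0.3, -3.3]
finger_gap: 0.337
finger_force: 29.9
```

>>> {"method": "carry_out", "body": {
  "twist": [
    [0, 0, 0],
    [0, 0, 0],
    [0, 0, 0],
    [0, 0, 0],
    [0, 0, 0],
    [0, 0, 0],
    [0, 0, 0],
    [0, 0, 0],
    [0, 0, 0],
    [0, 0, 0]
  ],
  "xyz": [
    [0, 0, 0],
    [0, 0, 0],
    [0, 0, 0],
    [0, 0, 0],
    [0, 0, 0],
    [0, 0, 0],
    [0, 0, 0],
    [0, 0, 0],
    [0, 0, 0],
    [0, 0, 0]
  ],
  "gripper": [0, 0, 0, 0, 0, 0, 0, 0, 0, 0]
}}

```text
t: 19.37
position: [0.6976, -0.0863, 0.3692]
orientation: [2.837, -0.396, -0.056]
contact_force: [0.1, -0.4, -3.0]
finger_gap: 0.34
finger_force: 29.9
```

```bash
cat > look.py <<'E'
import sys
from dial import *
rel(None); n=sys.argv[1]
p,d=viewer.camera("scene"); cv2.imwrite(f"pics/{n}.png",p)
s=env.get_state(); M=R.from_rotvec(s["orientation"]).as_matrix(); print("tilt",np.degrees(np.arctan2(M[2,1],-M[2,2])), np.degrees(np.arcsin(M[2,0])))
q=s["position"]+M@[0,0,.094]
c=viewer.camera_info("scene");E=np.array(c["extrinsics"]); k=E[:3,:3].T@(q-E[:3,3]); u=int(c["cx"]-c["fx"]*k[0]/k[2]); v=int(c["cy"]+c["fy"]*k[1]/k[2])
dial(p)
u0,v0=u-55,v-45; print(u0,v0); cv2.imwrite(f"pics/{n}c.png",cv2.resize(p[v0:v+45,u0:u+55],None,fx=6,fy=6,interpolation=cv2.INTER_CUBIC))
E
python3 look.py s3
```

```text
t 19.37 pos [ 0.6976 -0.0863  0.3692] yaw -15.89 tz [-0.076 -0.265 -0.961] F [ 0.1 -0.4 -3. ] gap 0.34 ff 29.9
tilt 16.001541781173945 -0.0031308149915758522
 centre off [0.2 6. ] rim r 59.5 mark r 61.0 mark 0.27 pointer 0.289 68 22 dark mean [  7.3 -29. ]
221 157
```

View pics/s3c.png

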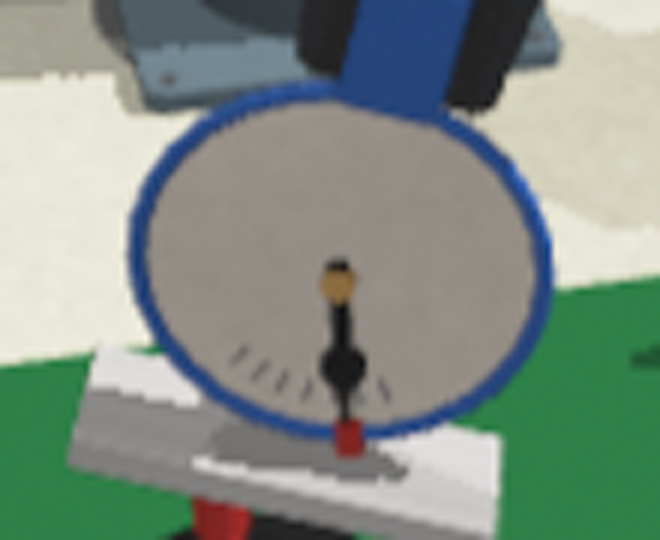

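The crop shows the pivot at (338,275), the pointer tip at (346,420) and the mark at (349,439). The pointer is nearly on the mark, which lies about 0.01 rad further round, so I'll use a tilt of about 16.5°. Next I go to the stud.

```bash
python3 - <<'E'
from h import *
rel([.5286,-.1943,.2888])
E
```

```text
t 19.42 pos [ 0.6976 -0.0863  0.3692] yaw -15.89 tz [-0.076 -0.265 -0.961] F [ 0.  -0.5 -3.7] gap 0.336 ff 29.9
tool shift [-0.133   0.1222  0.1187]
```

>>> {"method": "carry_out", "body": {
  "twist": [
    [-0.5, 0, 0],
    [0, 0, 0],
    [0, 0, 0],
    [0, 0, 0],
    [0, 0, 0],
    [0, 0, 0],
    [0, 0, 0],
    [0, 0, 0],
    [0, 0, 0],
    [0, 0, 0]
  ],
  "xyz": [
    [-0.008, 0.007, 0],
    [-0.014, 0.013, 0],
    [-0.014, 0.013, 0],
    [-0.014, 0.013, 0],
    [-0.016, 0.015, 0],
    [-0.016, 0.015, 0],
    [-0.016, 0.015, 0],
    [-0.015, 0.014, 0],
    [-0.012, 0.011, 0],
    [-0.008, 0.006, 0]
  ],
  "gripper": [0, 0, 0, 0, 0, 0, 0, 0, 0, 0]
}}

```text
t: 20.25
position: [0.5362, -0.1639, 0.4047]
orientation: [2.827, -0.398, -0.057]
contact_force: [0.5, -1.1, -3.7]
finger_gap: 0.334
finger_force: 29.9
```

>>> {"method": "carry_out", "body": {
  "twist": [
    [0, 0, 0],
    [0, 0, 0],
    [0, 0, 0],
    [0, 0, 0],
    [0, 0, 0],
    [0, 0, 0],
    [0, 0, 0],
    [0, 0, 0],
    [0, 0, 0],
    [0, 0, 0]
  ],
  "xyz": [
    [0, 0, 0.008],
    [0, 0, 0.015],
    [0, 0, 0.018],
    [0, 0, 0.018],
    [0, 0, 0.018],
    [0, 0, 0.015],
    [0, 0, 0.012],
    [0, 0, 0.008],
    [0, 0, 0],
    [0, 0, 0]
  ],
  "gripper": [0, 0, 0, 0, 0, 0, 0, 0, 0, 0]
}}

```text
t: 21.08
position: [0.5294, -0.1926, 0.296]
orientation: [2.829, -0.394, -0.058]
contact_force: [-0.1, -0.4, -2.6]
finger_gap: 0.337
finger_force: 29.9
```

```bash
python3 - <<'E'
from h import *
rel([.5255,-.2052,.2504])
E
python3 look.py s4
```

```text
t 21.08 pos [ 0.5294 -0.1926  0.296 ] yaw -15.86 tz [-0.078 -0.273 -0.959] F [-0.1 -0.4 -2.6] gap 0.337 ff 29.9
tool shift [-0.0003 -0.0004  0.0475]
t 21.08 pos [ 0.5294 -0.1926  0.296 ] yaw -15.86 tz [-0.078 -0.273 -0.959] F [-0.1 -0.4 -2.6] gap 0.337 ff 29.9
tilt 16.481683930104982 0.040784449507734105
 centre off [0.9 6.4] rim r 59.2 mark r 61.2 mark 0.261 pointer 0.273 49 16 dark mean [  6.5 -29.8]
157 150
```

View pics/s4c.png

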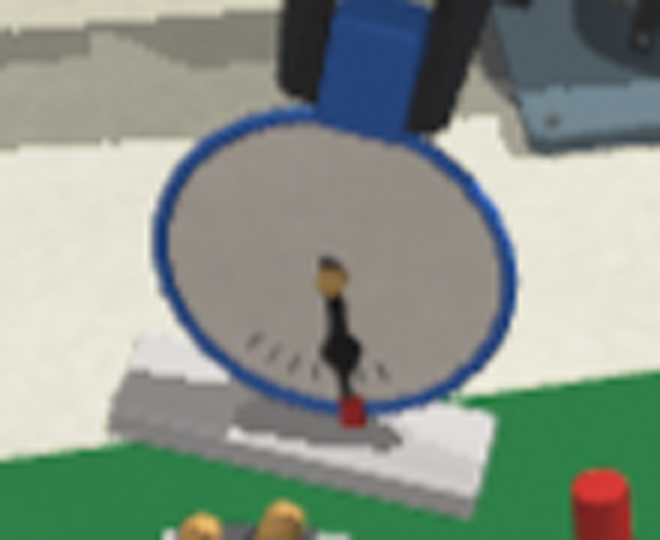

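Pivot (331,272), tip (348,395) and mark (352,411) are aligned within about 0.01 rad once parallax is allowed for. The ribs lie just below the foot at (205,525) and (280,515), so I lower it.

>>> {"method": "carry_out", "body": {
  "twist": [
    [0, 0, 0],
    [0, 0, 0],
    [0, 0, 0],
    [0, 0, 0],
    [0, 0, 0],
    [0, 0, 0],
    [0, 0, 0],
    [0, 0, 0],
    [0, 0, 0],
    [0, 0, 0]
  ],
  "xyz": [
    [0, 0, 0.006],
    [0, 0, 0.009],
    [0, 0, 0.01],
    [0, 0, 0.008],
    [0, 0, 0.005],
    [0, 0, 0.003],
    [0, 0, 0.001],
    [0, 0, 0],
    [0, 0, 0],
    [0, 0, 0]
  ],
  "gripper": [0, 0, 0, 0, 0, 0, 0, 0, 0, 0]
}}

```text
t: 21.97
position: [0.5261, -0.2044, 0.2565]
orientation: [2.829, -0.395, -0.056]
contact_force: [0.3, 0.1, -2.9]
finger_gap: 0.34
finger_force: 29.9
```

>>> {"method": "carry_out", "body": {
  "twist": [
    [0, 0, 0],
    [0, 0, 0],
    [0, 0, 0],
    [0, 0, 0],
    [0, 0, 0],
    [0, 0, 0],
    [0, 0, 0],
    [0, 0, 0],
    [0, 0, 0],
    [0, 0, 0]
  ],
  "xyz": [
    [0, 0, 0.0006],
    [0, 0, 0.0006],
    [0, 0, 0.0006],
    [0, 0, 0.0006],
    [0, 0, 0],
    [0, 0, 0],
    [0, 0, 0],
    [0, 0, 0],
    [0, 0, 0],
    [0, 0, 0]
  ],
  "gripper": [0, 0, 0, 0, 0, 0, 0, 0, 0, 0]
}}

```text
t: 22.8
position: [0.5255, -0.2052, 0.2538]
orientation: [2.828, -0.395, -0.057]
contact_force: [0.7, 0.3, -3.7]
finger_gap: 0.338
finger_force: 29.9
```

```bash
python3 - <<'E'
from h import *
rel([.5255,-.2052,.2504])
E
```

```text
t 22.8 pos [ 0.5255 -0.2052  0.2538] yaw -15.89 tz [-0.078 -0.273 -0.959] F [ 0.7  0.3 -3.7] gap 0.338 ff 29.9
tool shift [-0.     -0.0009  0.0033]
```

>>> {"method": "carry_out", "body": {
  "twist": [
    [0, 0, 0],
    [0, 0, 0],
    [0, 0, 0],
    [0, 0, 0],
    [0, 0, 0],
    [0, 0, 0],
    [0, 0, 0],
    [0, 0, 0],
    [0, 0, 0],
    [0, 0, 0]
  ],
  "xyz": [
    [0, 0, 0.0006],
    [0, 0, 0.0006],
    [0, 0, 0.0006],
    [0, 0, 0.0004],
    [0, 0, 0],
    [0, 0, 0],
    [0, 0, 0],
    [0, 0, 0],
    [0, 0, 0],
    [0, 0, 0]
  ],
  "gripper": [0, 0, 0, 0, 0, 0, 0, 0, 0, 0]
}}

```text
t: 23.63
position: [0.5254, -0.2058, 0.2518]
orientation: [2.828, -0.395, -0.057]
contact_force: [-0.3, 0.4, -3.3]
finger_gap: 0.339
finger_force: 29.9
```

>>> {"method": "carry_out", "body": {
  "twist": [
    [0, 0, 0],
    [0, 0, 0],
    [0, 0, 0],
    [0, 0, 0],
    [0, 0, 0],
    [0, 0, 0],
    [0, 0, 0],
    [0, 0, 0],
    [0, 0, 0],
    [0, 0, 0]
  ],
  "xyz": [
    [0, 0, 0.0005],
    [0, 0, 0.0005],
    [0, 0, 0],
    [0, 0, 0],
    [0, 0, 0],
    [0, 0, 0],
    [0, 0, 0],
    [0, 0, 0],
    [0, 0, 0],
    [0, 0, 0]
  ],
  "gripper": [0, 0, 0, 0, 0, 0, 0, 0, 0, 0]
}}

```text
t: 24.47
position: [0.5253, -0.206, 0.2508]
orientation: [2.828, -0.395, -0.057]
contact_force: [0.3, 0.0, -3.3]
finger_gap: 0.338
finger_force: 29.9
```

>>> {"method": "carry_out", "body": {
  "twist": [
    [0, 0, 0],
    [0, 0, 0],
    [0, 0, 0],
    [0, 0, 0],
    [0, 0, 0],
    [0, 0, 0],
    [0, 0, 0],
    [0, 0, 0],
    [0, 0, 0],
    [0, 0, 0]
  ],
  "xyz": [
    [0, 0, 0.0005],
    [0, 0, 0.0005],
    [0, 0, 0],
    [0, 0, 0],
    [0, 0, 0],
    [0, 0, 0],
    [0, 0, 0],
    [0, 0, 0],
    [0, 0, 0],
    [0, 0, 0]
  ],
  "gripper": [0, 0, 0, 0, 0, 0, 0, 0, 0, 0]
}}

```text
t: 25.3
position: [0.5252, -0.2063, 0.2498]
orientation: [2.828, -0.395, -0.057]
contact_force: [0.0, -0.1, -3.4]
finger_gap: 0.332
finger_force: 29.9
```

```bash
python3 - <<'E'
from h import *
rel([.5255,-.2052,.2504])
E
```

```text
t 25.3 pos [ 0.5252 -0.2063  0.2498] yaw -15.89 tz [-0.078 -0.273 -0.959] F [ 0.  -0.1 -3.4] gap 0.332 ff 29.9
tool shift [ 0.     -0.001  -0.0009]
```

Not in contact yet, so keep going.

>>> {"method": "carry_out", "body": {
  "twist": [
    [0, 0, 0],
    [0, 0, 0],
    [0, 0, 0],
    [0, 0, 0],
    [0, 0, 0],
    [0, 0, 0],
    [0, 0, 0],
    [0, 0, 0],
    [0, 0, 0],
    [0, 0, 0]
  ],
  "xyz": [
    [0, 0, 0.0005],
    [0, 0, 0.0005],
    [0, 0, 0],
    [0, 0, 0],
    [0, 0, 0],
    [0, 0, 0],
    [0, 0, 0],
    [0, 0, 0],
    [0, 0, 0],
    [0, 0, 0]
  ],
  "gripper": [0, 0, 0, 0, 0, 0, 0, 0, 0, 0]
}}

```text
t: 26.13
position: [0.5256, -0.2065, 0.2494]
orientation: [2.828, -0.395, -0.056]
contact_force: [-0.2, 2.4, 6.5]
finger_gap: 0.339
finger_force: 29.9
```

>>> {"method": "carry_out", "body": {
  "twist": [
    [0, 0, 0],
    [0, 0, 0],
    [0, 0, 0],
    [0, 0, 0],
    [0, 0, 0],
    [0, 0, 0],
    [0, 0, 0],
    [0, 0, 0],
    [0, 0, 0],
    [0, 0, 0]
  ],
  "xyz": [
    [0, 0, 0.0005],
    [0, 0, 0.0005],
    [0, 0, 0],
    [0, 0, 0],
    [0, 0, 0],
    [0, 0, 0],
    [0, 0, 0],
    [0, 0, 0],
    [0, 0, 0],
    [0, 0, 0]
  ],
  "gripper": [0, 0, 0, 0, 0, 0, 0, 0, 0, 0]
}}

```text
t: 26.97
position: [0.5261, -0.2066, 0.2493]
orientation: [2.829, -0.394, -0.054]
contact_force: [-1.5, 4.0, 11.5]
finger_gap: 0.336
finger_force: 29.9
```

```bash
python3 look.py s5
```

```text
t 26.97 pos [ 0.5261 -0.2066  0.2493] yaw -15.85 tz [-0.075 -0.274 -0.959] F [-1.5  4.  11.5] gap 0.336 ff 29.9
tilt 16.479676151182844 0.13707928813823017
 centre off [0.8 7.7] rim r 59.3 mark r 61.1 mark 0.255 pointer 0.275 48 13 dark mean [  6.4 -29.5]
152 169
```

View pics/s5c.png

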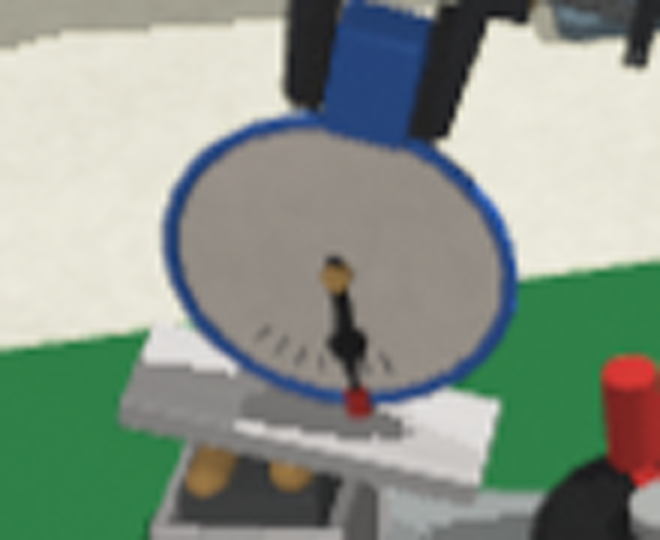

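The foot rests on the high rib with the low rib clear. Pivot (336,270), tip (355,382) and mark (358,402) are collinear. I ease the push a little and let it settle.

>>> {"method": "carry_out", "body": {
  "twist": [
    [0.1, 0, 0],
    [0.1, 0, 0],
    [0, 0, 0],
    [0, 0, 0],
    [0, 0, 0],
    [0, 0, 0],
    [0, 0, 0],
    [0, 0, 0],
    [0, 0, 0],
    [0, 0, 0]
  ],
  "xyz": [
    [0, 0, -0.0005],
    [0, 0, -0.0004],
    [0, 0, 0],
    [0, 0, 0],
    [0, 0, 0],
    [0, 0, 0],
    [0, 0, 0],
    [0, 0, 0],
    [0, 0, 0],
    [0, 0, 0]
  ],
  "gripper": [0, 0, 0, 0, 0, 0, 0, 0, 0, 0]
}}

```text
t: 27.85
position: [0.5255, -0.2068, 0.2494]
orientation: [2.831, -0.395, -0.055]
contact_force: [0.3, 1.6, 5.6]
finger_gap: 0.341
finger_force: 29.8
```

>>> {"method": "carry_out", "body": {
  "twist": [
    [0, 0, 0],
    [0, 0, 0],
    [0, 0, 0],
    [0, 0, 0],
    [0, 0, 0],
    [0, 0, 0],
    [0, 0, 0],
    [0, 0, 0],
    [0, 0, 0],
    [0, 0, 0]
  ],
  "xyz": [
    [0, 0, 0],
    [0, 0, 0],
    [0, 0, 0],
    [0, 0, 0],
    [0, 0, 0],
    [0, 0, 0],
    [0, 0, 0],
    [0, 0, 0],
    [0, 0, 0],
    [0, 0, 0]
  ],
  "gripper": [0, 0, 0, 0, 0, 0, 0, 0, 0, 0]
}}

```text
t: 28.68
position: [0.5255, -0.2068, 0.2495]
orientation: [2.831, -0.395, -0.055]
contact_force: [-0.7, 1.5, 6.3]
finger_gap: 0.338
finger_force: 29.8
```

```bash
python3 look.py s6; python3 - <<'E'
from m import *
p=cv2.imread("pics/s6.png"); h=cv2.cvtColor(p,cv2.COLOR_BGR2HSV); k=np.zeros((480,640),bool); k[215:320,150:300]=1
r=k&reds(p); print(np.argwhere(r).mean(0))
E
```

```text
t 28.68 pos [ 0.5255 -0.2068  0.2495] yaw -15.88 tz [-0.076 -0.271 -0.96 ] F [-0.7  1.5  6.3] gap 0.338 ff 29.8
tilt 16.318109954010982 0.06994291910979412
 centre off [0.8 7.3] rim r 59.4 mark r 61.4 mark 0.257 pointer 0.276 47 14 dark mean [  6.5 -29.9]
152 169
[233.5  257.35]
```

View pics/s6.png

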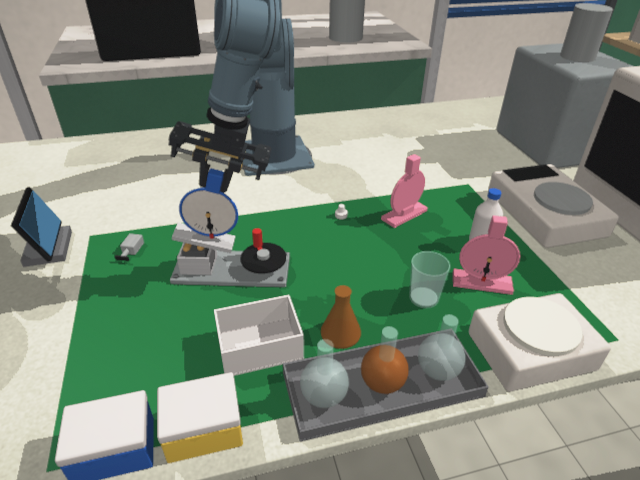

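View pics/s6c.png

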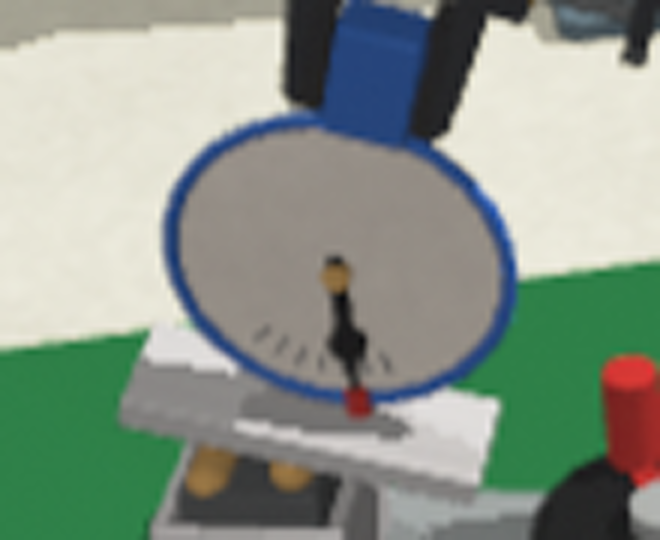

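The gauge rests on the stud with its pointer tip at the red mark (crop 357,400), and all the other things are where they were. I'll hand in.

```bash
python3 -c "
from rig import workorder
print(workorder.hand_in())"
```

```text
the job is handed in; nothing more can be done
None
```

I wound the crank to its stop and handed the job in with the gauge still gripped, its foot on the raised stud and its pointer on the red mark to within about 0.01–0.02 rad by camera; no verdict came back.

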